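# Stand the fallen splash shield up and push it back to its line

### The arm

A 6-joint arm with a two-finger parallel gripper is mounted at the origin on the work surface. World frame = base frame: x ahead of the robot, y to its left, z up, the work surface at z = 0. Lengths are in m, angles in rad, forces in N, time in s.
With the tool pointing down it reaches from about 0.35 to 0.875 m from the base axis. Payload 4.2 kg.
Tool frame: the origin (TCP) lies at the very end of the fingers, on their centre line; the grasp point (between the pads) lies 19 mm behind it; z points along the fingers, y is the direction in which the jaws open and shut (so a half turn about z gives the same grasp; the last joint's range is limited). The gripper opens to 87 mm and grips with 3 to 60 N. Pads are 19 mm wide; open, the fingers measure 117 mm over their backs; the gripper's body (75 mm by 190 mm) begins 51 mm behind the grasp point.
Start: joints at [0.259, 0.385, 0.008, 0, -1.194, -0.259], TCP at [0.625, 0, 0.223] pointing down, gripper open.
Joint ranges: [-3.14, 3.14], [-1.21, 2.06], [-1.07, 1.41], [-3.16, 2.05], [-2.99, -0.16], [-3.1, 3.1]. Speed limits (rad/s): [2.79, 2.79, 3.14, 3.14, 3.14, 3.14].

### API

Orientations are given as a unit quaternion [x, y, z, w].
In Python, from station import robot, cams gives the robot as it stands. The module is installed in compiled form; this text tells all that it offers.
- The arm moves only by the tool apply_moves, never from a script. Its argument "rows" is a list that holds one entry, the list of rows, each a list of 6 numbers: the shift along the tool's x, y, z scaled (see below), then the turn, a rotation vector about the tool's x, y, z scaled (see below). In form: [[[dx, dy, dz, ax, ay, az], ...]]. A call has 1 to 12 rows; each row is the pose to reach, as a shift and turn from the pose commanded when the call began, along the tool's axes at that moment, turning the shorter way round; what a row does not reach only later rows make up. The controller multiplies each number of a shift by 0.15 m and each number of a turn by pi rad. A row lasts 1/10 s, in which the tool goes at most 50 mm and 8.59 degrees, less where a joint would pass 70% of its speed; a pose out of reach is approached as far as the arm can. A call with a number of a shift or a turn outside -1 to 1 is refused whole. A call with a gripper value outside its range is refused whole. "jaw" is the closure, from -1 (fully open) to 1 (shut), set as the call begins (left out, the last holds). The fingers move at their own pace and stop on an object; the grip force is fixed at half the most. Time passes only in rows, so rows that repeat a pose let the fingers close. It gives the time, the measured TCP pose, the force and the opening at its end, in the units of the state.
- robot.get_state(): the state, without advancing time (a new reading comes with each control period).
- cams.get_image(name): name is "scene" or "side" or "wrist"; returns the picture (400x640x3 uint8, blue, green, red); there is no depth.
- cams.camera_info(name): a dict with "fx", "fy", "cx", "cy" (pixels), "pose" (4x4, takes a point from camera to world coordinates). Camera axes: x right, y down, z forward; pixel columns grow to the right and rows downward; lengths in m; the calibration is good to about 2 mm. A picture is of the moment at which its call begins: read the wrist's pose just before it. camera_info takes no time and is no camera call; for the wrist camera it gives the pose at the moment of the call.
- robot.finish_job(): hands the job in, once; it reports no verdict.
The state is a dict: "time_s": time; "joint_pos": joint angles; "dq": joint speeds; "joint_efforts": joint torques, N m; "position": TCP position; "tool_rot": TCP orientation; "ft_force": force on the tool from outside, world axes, zero at the start; "torque": the same for the moment, N m; "grip_width": opening from 0.0 (shut) to 1.0 (fully open).
Only numpy, scipy, OpenCV 4.12 (cv2) and the standard library are available. Lean on these libraries where they do the work, as an engineer would, in place of code of your own. Each camera call takes 0.05 s, during which the arm holds its last target.

### The job

The small bench splash shield has been knocked over and lies on its amber panel with its heavy foot sticking up. Push on the upturned foot until the shield tips back up onto its foot, then push the foot across the bench until the shield's back edge stands on the blue tape line, squarely along it, with the foot on the side away from the robot. Only push it, never lift or carry it, and leave the dishes, jar, bottle and tube rack where they are.

Things in the scene. Friction and masses are not known exactly. Their poses are not given: they have to be found in the camera images.
- shield: L-shaped splash shield, 0.55-0.9 kg, four fifths of it in the dark grey foot plate (180 x 100 x 14 mm); amber see-through panel with white rim at a right angle. Origin: middle of the outer corner edge (back edge). Axes as fallen: x level, panel to foot, away from the robot; z up. Fallen: foot is a wall x -14..0, y -90..90, z 0..100 mm; panel flat at x -140..-12, z 0..5 mm
- shield_base (a point): middle of the shield's back edge (the same point as shield), with axes for the standing pose: z up the panel, x level along the foot from panel to front edge, y along the width. Fallen, its z points level to the robot. Standing, the foot covers x 0..100, y -90..90, z 0..14 mm, the panel x 0..5 mm up to z = 140 mm
- shield_front (a point): middle of the foot's free edge, on its sole: 100 mm up when fallen; standing, the foot's front bottom edge, which can be pushed to slide the shield to the robot. Fallen, about 2 N near this edge, pushed away from the robot, tips the shield about its back edge; past 25 degrees it falls onto its foot by itself. Pushed low it may slide. Axes as shield_base
- tape: blue tape line on the white bench, 25 x 300 mm, no height; origin at its middle, y along the line, x level, away from the robot. The fallen panel lies partly over it; the shield's back edge starts 60 to 110 mm beyond it (+x), within 30 mm sideways, turned up to 0.15 rad from it
- dishes: stack of two closed red culture dishes, 90 mm across, 30 mm high; origin under its centre; leave alone
- jar: clear screw-top jar with a white cap, 52 mm across, 85 mm high; origin under its centre; leave alone
- flask: amber bottle with a blue cap, 54 mm across, 120 mm high; origin under its centre; leave alone
- rack: white test-tube rack 140 x 64 x 71 mm, with three capped tubes up to 128 mm high; long side along its x; origin under its centre; leave alone
Mind the look-alikes: they are no part of the job. Of the things like the shield, leave any that is red; of the rest the larger one is meant.

How it is judged:
On the way:
1. the shield stands upright on its foot (angle between shield_base's own z axis and vertical below 0.08 rad), for 0.2 s.
At the end, for the whole second after the job is handed in: shield at rest upright (0.08 rad) on its foot, back edge within 20 mm of the tape's centre line, square to it within 0.15 rad, within 80 mm of its middle, foot on the far side; never lifted (back edge over 20 mm up); the four bystanders moved at most 15 mm (angle between shield_base's own z axis and vertical below 0.08 rad and height (world z) of shield_base below 0.008 m and x of shield_base in the frame of tape between -0.02 and 0.02 m and y of shield_base in the frame of tape between -0.08 and 0.08 m and angle between the x axis of shield_base and the x axis of tape, either way round below 0.15 rad and x of shield_front in the frame of tape above 0.05 m and linear speed of shield below 0.01 m/s); the robot touches nothing.
It fails at once if the shield is lifted or carried off the bench (height (world z) of shield_base above 0.02 m).
It fails at once if the stack of dishes is moved more than 15 mm or tipped (distance of dishes from where it was at the start of the episode above 0.015 m or angle between dishes's own z axis and vertical above 0.2 rad).
It fails at once if the jar is moved more than 15 mm or tipped (distance of jar from where it was at the start of the episode above 0.015 m or angle between jar's own z axis and vertical above 0.2 rad).
It fails at once if the amber bottle is moved more than 15 mm or tipped (distance of flask from where it was at the start of the episode above 0.015 m or angle between flask's own z axis and vertical above 0.2 rad).
It fails at once if the tube rack is moved more than 15 mm or tipped (distance of rack from where it was at the start of the episode above 0.015 m or angle between rack's own z axis and vertical above 0.2 rad).
It also fails if it takes over 45 s, if anything falls off the work surface, if the arm or the gripper's body presses on something with over 40 N, if the wrist force passes 120 N, or if a joint passes its speed limit or range.

## Working session

There is one attempt and no reset: what is moved stays moved. The work goes in short steps, Python scripts to look and compute and a tool call to move; the robot and the scene stay as the last step left them, time stands still between calls to the robot, and variables do not carry over. Pictures are saved under pics/ and viewed, and the job is handed in when it is done.

Besides the shell and the picture viewer there is one more tool, called after "Call:" in YAML: its name, and indented under it one key for each argument. apply_moves: Moves the arm, as the interface text tells. Shifts and turns lie within -1 to 1; 1 stands for 0.15 m of shift or pi rad of turn. Its arguments: {"type":"object","properties":{"rows":{"type":"array","items":{"type":"array","items":{"type":"array","items":{"type":"number"}}}},"jaw":{"type":"number"}},"required":["rows"]}

```bash
mkdir -p pics; python3 - <<'E'
from station import robot,cams
import cv2
print(robot.get_state())
for n in ["scene","side","wrist"]:
    i=cams.camera_info(n);print(n,i)
    cv2.imwrite(f"pics/{n}0.png",cams.get_image(n))
E
```

```text
{'time_s': 0.0, 'joint_pos': array([ 2.58596373e-01,  3.85546890e-01,  6.59456738e-03, -4.82119675e-04,
       -1.19399759e+00, -2.58571724e-01]), 'dq': array([ 5.72335386e-05, -2.65384067e-04, -1.16718158e-04,  2.14532135e-03,
        5.10321598e-04,  1.78770582e-03]), 'joint_efforts': array([ 5.69075401e-04, -3.90661991e+01,  1.87403029e+01,  4.22001421e+00,
        1.09914420e-02, -1.81494070e-04]), 'position': array([6.24384513e-01, 7.67011842e-06, 2.21455715e-01]), 'tool_rot': array([-0.70705218,  0.70716053,  0.00073507, -0.00081814]), 'ft_force': array([ 0.39523008, -0.21164285, -0.37791205]), 'torque': array([-0.02918501, -0.00071583, -0.06001348]), 'grip_width': 0.998692567786602}
scene {'fx': 431.8604746155638, 'fy': 431.8604746155638, 'cx': 324.5794193792891, 'cy': 195.16857566665516, 'pose': array([[ 0.73442884,  0.58522175, -0.34370014,  0.82880082],
       [ 0.67852809, -0.62222777,  0.39042572, -0.35253586],
       [ 0.01462585, -0.51995011, -0.85407141,  0.90247907],
       [ 0.        ,  0.        ,  0.        ,  1.        ]])}
side {'fx': 383.6307253186289, 'fy': 383.6307253186289, 'cx': 325.40273478535124, 'cy': 201.59263798255668, 'pose': array([[ 0.84561984, -0.32710317,  0.42181822,  0.16004959],
       [-0.53331459, -0.5509286 ,  0.64191372, -0.5150501 ],
       [ 0.02241971, -0.76777679, -0.64032504,  0.63469575],
       [ 0.        ,  0.        ,  0.        ,  1.        ]])}
wrist {'fx': 314.68657770665175, 'fy': 314.68657770665175, 'cx': 316.3358066315536, 'cy': 198.7350729407155, 'pose': array([[-0.99999666,  0.00159029, -0.00203657,  0.623646  ],
       [ 0.00102098,  0.96721778,  0.25394632, -0.06831345],
       [ 0.00237366,  0.25394339, -0.96721617,  0.38287124],
       [ 0.        ,  0.        ,  0.        ,  1.        ]])}
```

View pics/scene0.png

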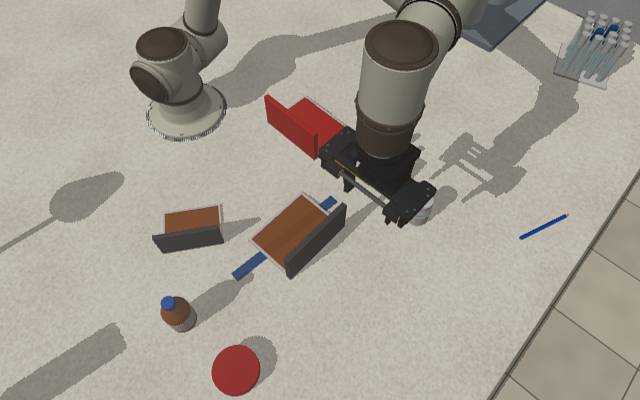

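View pics/side0.png

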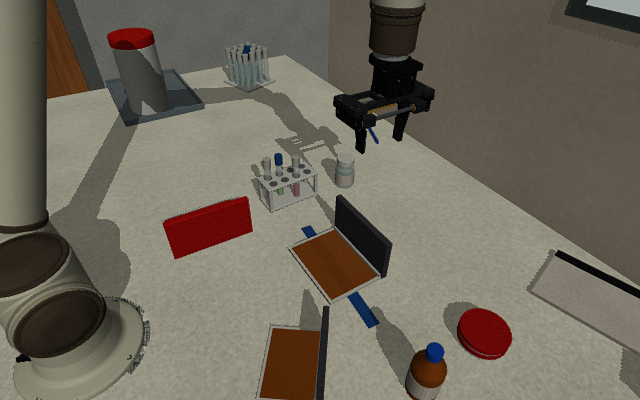

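View pics/wrist0.png

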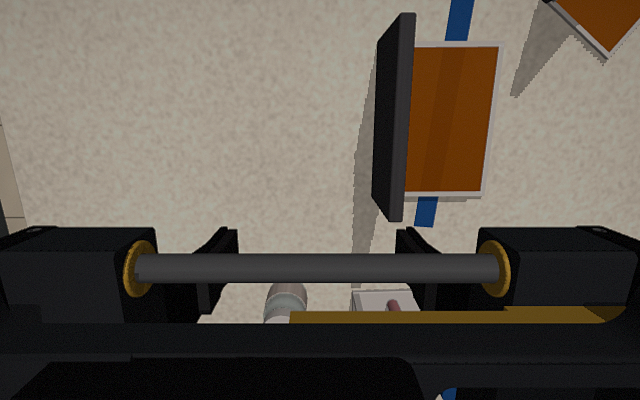

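The views show the target (the larger amber shield) fallen at scene px (300,235), with tape ends at about (235,277) and (333,200). The bottle and dishes are on the -y side, the rack and jar on the +y side. I'll enlarge for exact pixels.

```bash
python3 - <<'E'
import cv2
def c(n,x0,y0,x1,y1,s,o):
    im=cv2.imread(f"pics/{n}0.png")[y0:y1,x0:x1]
    im=cv2.resize(im,None,fx=s,fy=s,interpolation=cv2.INTER_CUBIC)
    for x in range((x0//20+1)*20,x1,20):
        cv2.line(im,((x-x0)*s,0),((x-x0)*s,6),(0,255,0),1);cv2.putText(im,str(x),((x-x0)*s-10,18),0,.4,(0,255,0),1)
    for y in range((y0//20+1)*20,y1,20):
        cv2.line(im,(0,(y-y0)*s),(6,(y-y0)*s),(0,255,0),1);cv2.putText(im,str(y),(8,(y-y0)*s+4),0,.4,(0,255,0),1)
    cv2.imwrite(f"pics/{o}.png",im)
c("scene",220,180,360,290,5,"cs")
c("side",240,140,400,340,3,"cd")
c("wrist",340,0,520,240,3,"cw")
E
```

```text
(no output)
```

View pics/cs.png

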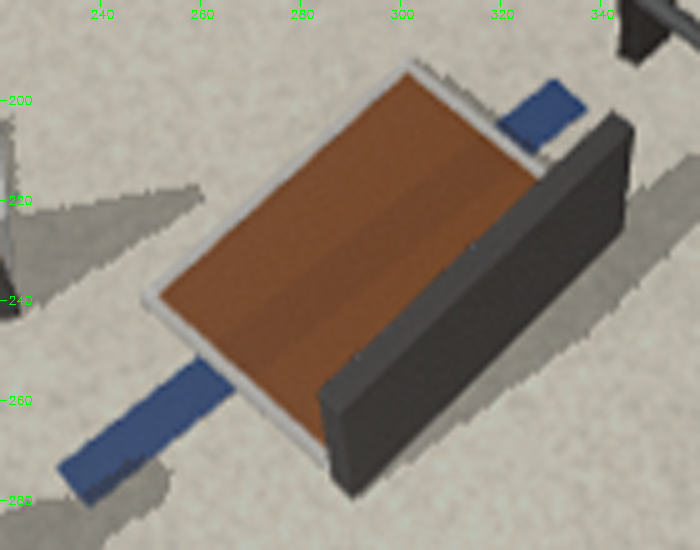

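View pics/cd.png

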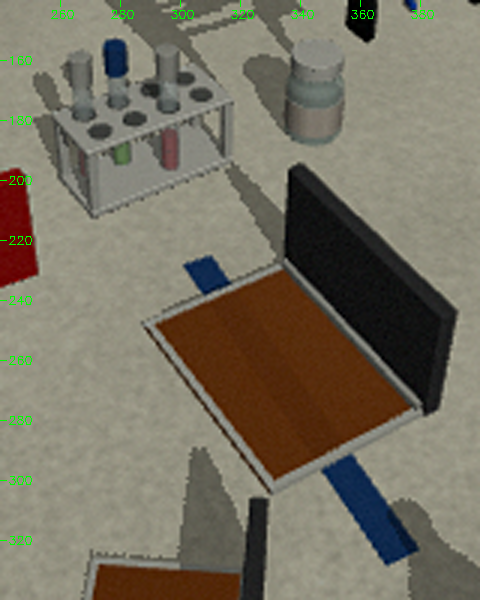

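View pics/cw.png

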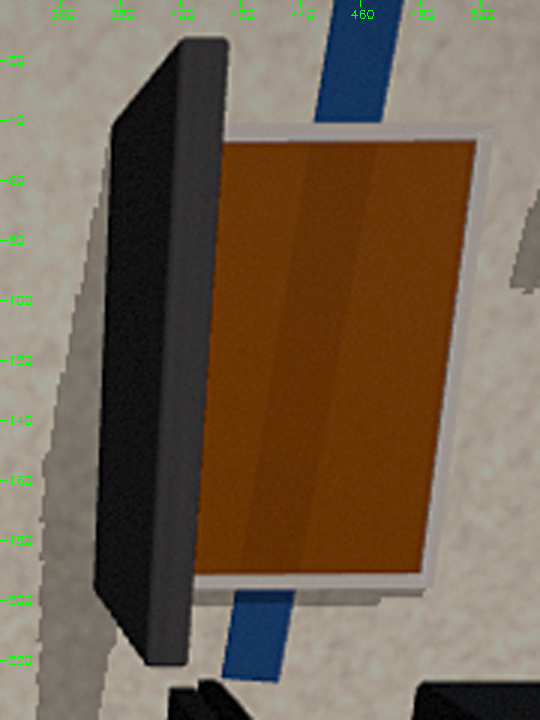

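```bash
cat > h.py <<'E'
import numpy as np
from scipy.optimize import least_squares
W={'fx':314.68657770665175,'fy':314.68657770665175,'cx':316.3358066315536,'cy':198.7350729407155,'pose':np.array([[-0.99999666,0.00159029,-0.00203657,0.623646],[0.00102098,0.96721778,0.25394632,-0.06831345],[0.00237366,0.25394339,-0.96721617,0.38287124],[0,0,0,1]])}
from station import robot,cams
I={'scene':cams.camera_info('scene'),'side':cams.camera_info('side'),'w0':W}
def proj(c,P):
    i=I[c] if isinstance(c,str) else c; T=i['pose']; q=(np.atleast_2d(P)-T[:3,3])@T[:3,:3]
    return np.c_[i['fx']*q[:,0]/q[:,2]+i['cx'],i['fy']*q[:,1]/q[:,2]+i['cy']]
def ray(c,uv,z=0):
    i=I[c] if isinstance(c,str) else c; T=i['pose']; d=T[:3,:3]@[(uv[0]-i['cx'])/i['fx'],(uv[1]-i['cy'])/i['fy'],1]
    return T[:3,3]+d*(z-T[2,3])/d[2]
def tf(p,L):
    L=np.atleast_2d(np.array(L,float));c,s=np.cos(p[2]),np.sin(p[2])
    return np.c_[p[0]+c*L[:,0]-s*L[:,1],p[1]+s*L[:,0]+c*L[:,1],L[:,2]]
def fit(obs,x0):
    def r(p): return np.concatenate([(proj(c,tf(p,l))-uv).ravel() for c,l,uv in obs])
    s=least_squares(r,x0,loss='soft_l1');return s.x,r(s.x).reshape(-1,2)
E
python3 - <<'E'
from h import *
a,b=.09,-.09
O=[(0,b,.1),(0,a,.1),(-.014,b,.1),(-.014,a,.1),(0,b,0),(0,a,0),(-.14,b,.005),(-.14,a,.005)]
S=[(288.2,260.6),(346.8,206),(284,257.6),(342.4,202.4),(290.4,279.6),(344.4,225.6),(248.6,239),(301,192.4)]
w=[(401,12.7),(389.3,221.3),(416,13.3),(402.3,221.3),(377.3,42.7),(371.7,196),(503.3,42),(484,196.7)]
T=[(-.0125,a/.6,0),(.0125,.15,0),(-.0125,-.15,0),(.0125,-.15,0)]
sc=[(330.2,195.6),(337.2,201.6),(231.6,273.4),(238.2,281.2)]
sd=[(301,228.7),(310.7,225.3),(369.3,328),(379.3,323)]
for n,obs in [('scene',list(zip(['scene']*8,O,S))),('w',list(zip(['w0']*8,O,w))),('both',list(zip(['scene']*8+['w0']*8,O+O,S+w)))]:
    p,r=fit(obs,[.5,-.05,0]);print(n,p,np.abs(r).max(),r.round(1).tolist())
obs=list(zip(['scene']*4+['side']*4,T+T,sc+sd))
p,r=fit(obs,[.45,-.05,0]);print('tape',p,r.round(1).tolist())
print('tape wrist +y',[ray('w0',u) for u in [(414,226),(432,227.3)]])
for n,c,uv,z in [('dishes','scene',(236,370),.03),('dishes','side',(484,332),.03),('flask','scene',(168,302),.12),('flask','side',(434,351),.12),('jar','side',(346,156),.085),('rackL','side',(272,211),0),('rackR','side',(317,193),0),('rackBL','side',(261,199),0),('pal','scene',(223,240),0),('pal','scene',(157,250),0)]:
    print(n,c,ray(c,uv,z).round(3))
E
```

```text
scene [ 0.55828833 -0.05983588  0.00452468] 1.9572790308403398 [[-0.2, 1.6], [0.6, -1.3], [-0.9, 0.1], [0.1, -1.5], [0.3, 0.3], [0.4, 0.5], [-1.6, 0.4], [0.8, -2.0]]
w [ 0.55503447 -0.05891806  0.00653626] 2.91572107851772 [[-1.1, -0.2], [-0.7, 2.9], [1.3, -1.0], [1.0, 2.8], [-0.7, -1.6], [-1.0, 1.8], [1.8, -2.9], [0.1, 1.2]]
both [ 0.55574493 -0.05899898  0.00773989] 3.163798876285682 [[-0.7, 0.6], [-0.2, -2.3], [-1.5, -0.9], [-0.7, -2.5], [-0.2, -0.6], [-0.2, -0.5], [-2.1, -0.4], [0.1, -2.7], [-2.1, -0.3], [-1.4, 2.8], [0.3, -1.1], [0.4, 2.7], [-1.4, -1.7], [-1.5, 1.7], [1.1, -3.2], [-0.4, 1.0]]
tape [ 0.47650958 -0.08125119 -0.0799804 ] [[0.1, -0.3], [0.1, 0.2], [-1.1, 0.3], [-0.9, 0.5], [-0.2, -1.1], [-0.5, -0.9], [-0.5, -0.1], [0.7, -0.5]]
tape wrist +y [array([0.49706578, 0.06873073, 0.        ]), array([0.47369283, 0.07054837, 0.        ])]
dishes scene [ 0.618 -0.353  0.03 ]
dishes side [ 0.608 -0.356  0.03 ]
flask scene [ 0.46 -0.36  0.12]
flask side [ 0.455 -0.363  0.12 ]
jar side [0.668 0.166 0.085]
rackL side [0.444 0.158 0.   ]
rackR side [0.578 0.163 0.   ]
rackBL side [0.44  0.215 0.   ]
pal scene [ 0.378 -0.188  0.   ]
pal scene [ 0.288 -0.306  0.   ]
```

Call:
apply_moves:
  rows:
    - [[0.39, 0.75, 0, 0, 0, -0.25], [0.39, 0.75, 0, 0, 0, -0.5], [0.39, 0.75, 0, 0, 0, -0.5], [0.39, 0.75, 0, 0, 0, -0.5], [0.39, 0.75, 0, 0, 0, -0.5], [0.39, 0.75, 0, 0, 0, -0.5], [0.39, 0.75, 0, 0, 0, -0.5], [0.39, 0.75, 0, 0, 0, -0.5], [0.39, 0.75, 0, 0, 0, -0.5], [0.39, 0.75, 0, 0, 0, -0.5], [0.39, 0.75, 0, 0, 0, -0.5], [0.39, 0.75, 0, 0, 0, -0.5]]
  jaw: -1

```text
time_s: 1.35
position: [0.5122, -0.0585, 0.2223]
tool_rot: [1.0, -0.0, -0.0, -0.0]
ft_force: [0.2, 0.1, 0.6]
grip_width: 0.998
```

```bash
python3 - <<'E'
from station import robot,cams
import cv2
s=robot.get_state();print(s['position'],s['tool_rot'],s['joint_pos'],s['ft_force'],s['time_s'])
import numpy as np
cv2.imwrite("pics/a1.png",np.hstack([cv2.resize(cams.get_image(n),(400,250)) for n in("scene","side")]))
cv2.imwrite("pics/a2.png",cams.get_image("wrist"))
E
```

```text
[ 0.51223152 -0.05847262  0.222266  ] [ 9.99999932e-01 -1.37871744e-04 -3.40337397e-04 -1.80371286e-05] [ 2.01378059e-01  1.98921441e-01 -2.56711528e-01 -1.91016140e-04
 -1.11582305e+00  1.36922652e+00] [0.17460964 0.06969955 0.55812003] 1.35
```

View pics/a1.png

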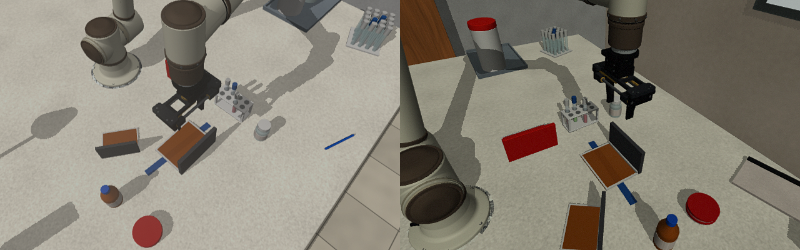

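View pics/a2.png

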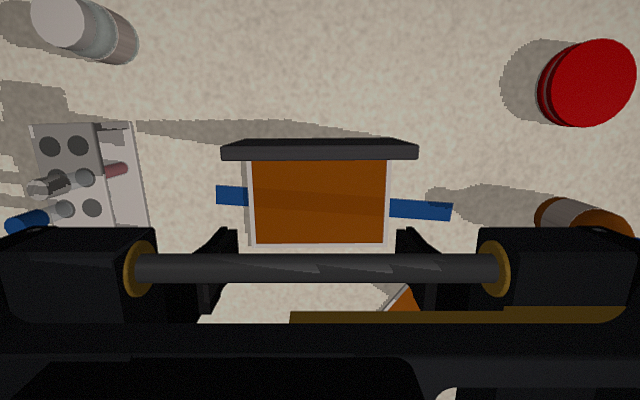

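The wrist view confirms the alignment: the foot spans px 222-418 and the fingers, at 225 and 410, are centred on it. Next I descend to z≈0.08.

Call:
apply_moves:
  rows:
    - [[0, 0, 0.3, 0, 0, 0], [0, 0, 0.6, 0, 0, 0], [0, 0, 0.8, 0, 0, 0], [0, 0, 0.95, 0, 0, 0], [0, 0, 0.95, 0, 0, 0], [0, 0, 0.95, 0, 0, 0]]

```text
time_s: 2.1
position: [0.513, -0.0585, 0.0805]
tool_rot: [1.0, -0.0, 0.0, 0.0]
ft_force: [0.3, -0.2, 0.0]
grip_width: 1.004
```

Call:
apply_moves:
  rows:
    - [[0.03, 0, 0, 0, 0, 0], [0.06, 0, 0, 0, 0, 0], [0.09, 0, 0, 0, 0, 0], [0.12, 0, 0, 0, 0, 0], [0.15, 0, 0, 0, 0, 0], [0.18, 0, 0, 0, 0, 0], [0.21, 0, 0, 0, 0, 0], [0.24, 0, 0, 0, 0, 0]]

```text
time_s: 2.9
position: [0.549, -0.0585, 0.08]
tool_rot: [1.0, -0.0, 0.0, -0.0]
ft_force: [-0.1, 0.2, -0.5]
grip_width: 0.994
```

```bash
python3 - <<'E'
from station import robot,cams
import cv2
s=robot.get_state();print(s['position'],s['ft_force'],s['time_s'])
import numpy as np
cv2.imwrite("pics/b1.png",np.hstack([cams.get_image(n)[120:320,200:440] for n in("scene","side")]).repeat(2,0)[:,:].repeat(1,1) if 0 else cv2.resize(np.hstack([cams.get_image(n)[120:320,200:440] for n in("scene","side")]),None,fx=1.6,fy=1.6))
E
```

```text
[ 0.54902184 -0.05846614  0.08003064] [-0.12020407  0.19483217 -0.48523937] 2.9
```

View pics/b1.png

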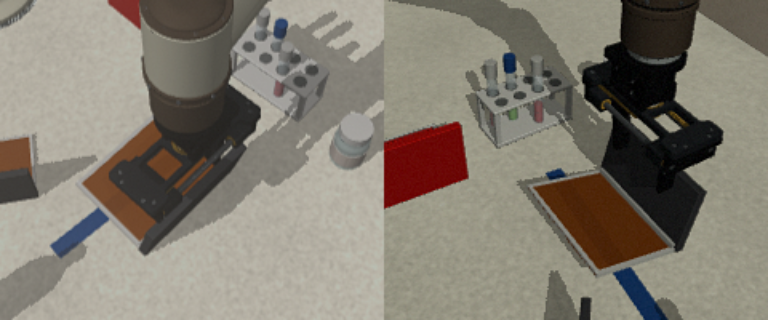

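The panel edge has risen about 11 px in the side view, so the shield seems to be tipping. Keep pushing.

Call:
apply_moves:
  rows:
    - [[0.03, 0, 0, 0, 0, 0], [0.06, 0, 0, 0, 0, 0], [0.09, 0, 0, 0, 0, 0], [0.12, 0, 0, 0, 0, 0]]

```text
time_s: 3.4
position: [0.567, -0.0585, 0.08]
tool_rot: [1.0, 0.0, 0.0, 0.0]
ft_force: [-0.1, -0.5, -0.1]
grip_width: 0.999
```

```bash
python3 - <<'E'
from station import robot,cams
import cv2
s=robot.get_state();print(s['position'],s['ft_force'],s['time_s'])
import numpy as np
cv2.imwrite("pics/b2.png",cv2.resize(np.hstack([cams.get_image(n)[120:320,200:440] for n in("scene","side")]),None,fx=1.6,fy=1.6))
E
```

```text
[ 0.56696796 -0.05847088  0.08004577] [-0.09215422 -0.52918125 -0.06398166] 3.4
```

View pics/b2.png

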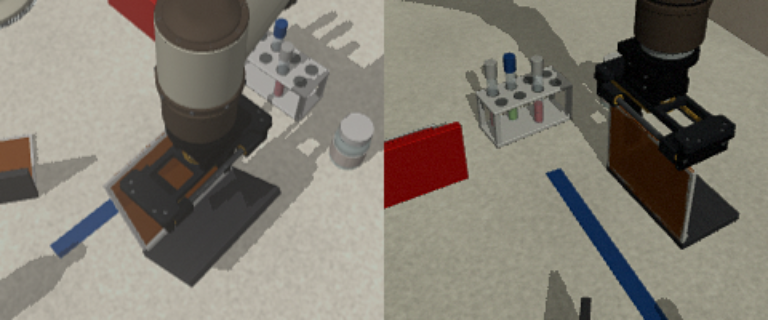

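It has dropped upright or nearly so, perhaps with the panel leaning on the fingers. I'll move forward 15 mm to clear the panel, then lift out.

Call:
apply_moves:
  rows:
    - [[0.05, 0, 0, 0, 0, 0], [0.1, 0, 0, 0, 0, 0], [0.1, 0, 0, 0, 0, 0], [0.1, 0, -0.1, 0, 0, 0], [0.1, 0, -0.3, 0, 0, 0], [0.1, 0, -0.6, 0, 0, 0], [0.1, 0, -0.9, 0, 0, 0], [0.1, 0, -0.9, 0, 0, 0]]

```text
time_s: 4.3
position: [0.5852, -0.0586, 0.2225]
tool_rot: [1.0, 0.001, 0.007, 0.0]
ft_force: [-0.1, -0.2, -0.1]
grip_width: 0.998
```

Call:
apply_moves:
  rows:
    - [[0.3, 0, 0, 0, 0, 0], [0.6, 0, 0, 0, 0, 0], [0.9, 0, 0, 0, 0, 0], [1, 0, 0, 0, 0, 0], [1, 0, 0, 0, 0, 0]]

```text
time_s: 4.8
position: [0.7326, -0.0585, 0.2121]
tool_rot: [1.0, -0.0, -0.002, 0.0]
ft_force: [-0.7, 0.7, -0.6]
grip_width: 0.998
```

```bash
cat > look.py <<'E'
from station import robot,cams
import cv2,sys
import numpy as np
t=sys.argv[1]
s=robot.get_state();print(s['position'],s['tool_rot'],s['ft_force'],s['time_s'])
for n,(x0,y0,x1,y1),k in [("scene",(220,160,400,320),4),("side",(280,120,440,320),3)]:
    im=cams.get_image(n); cv2.imwrite(f"pics/{t}_{n}_full.png",im)
    im=cv2.resize(im[y0:y1,x0:x1],None,fx=k,fy=k,interpolation=cv2.INTER_CUBIC)
    for x in range(x0,x1,20): cv2.putText(im,str(x),((x-x0)*k-10,18),0,.4,(0,200,0),1);cv2.line(im,((x-x0)*k,0),((x-x0)*k,6),(0,255,0),1)
    for y in range(y0,y1,20): cv2.putText(im,str(y),(8,(y-y0)*k+4),0,.4,(0,200,0),1);cv2.line(im,(0,(y-y0)*k),(6,(y-y0)*k),(0,255,0),1)
    cv2.imwrite(f"pics/{t}_{n}.png",im)
E
python3 look.py c
```

```text
[ 0.73259304 -0.05848693  0.21210079] [ 9.99998773e-01 -2.48756389e-04 -1.54628045e-03  3.65536167e-05] [-0.67877778  0.65519083 -0.59458735] 4.8
```

View pics/c_scene.png

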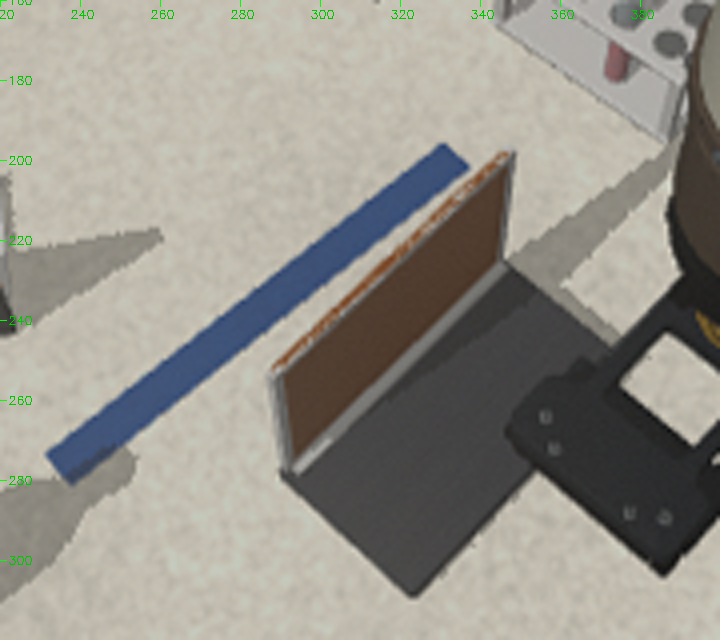

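View pics/c_side.png

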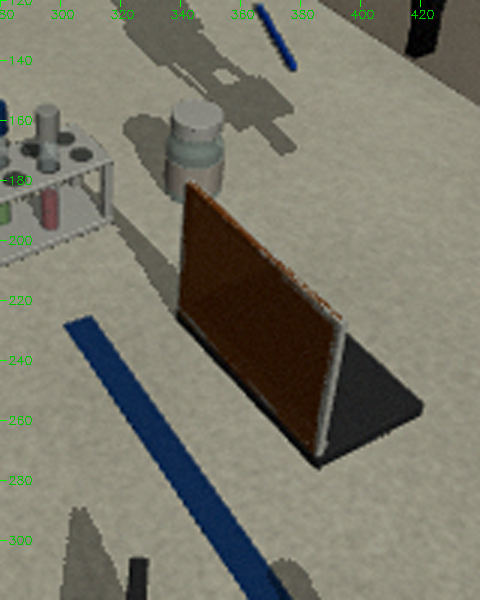

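```bash
cat > tape.py <<'E'
from h import *
tape=np.array([0.4765,-0.0812,-0.0800])
def intape(p):
    d=p[:2]-tape[:2];c,s=np.cos(tape[2]),np.sin(tape[2]);return np.array([c*d[0]+s*d[1],-s*d[0]+c*d[1],p[2]-tape[2]])
E
python3 - <<'E'
from tape import *
b,a=-.09,.09
obs=[('scene',(0,b,.007),(290.75,279.5)),('scene',(.1,b,0),(323.75,309.5)),('scene',(0,b,.14),(288.5,252.5)),('scene',(.005,a,.14),(348.5,198.3)),
('side',(0,a,0),(339.3,226.7)),('side',(0,b,0),(386.3,275.7)),('side',(.1,b,.004),(420.7,257)),('side',(.0,b,.14),(393,227.5)),('side',(0,a,.14),(342,181))]
p,r=fit(obs,[.56,-.06,0]);print(p,r.round(1).tolist());print(intape(p))
c,s=np.cos(-.08),np.sin(-.08)
E
```

```text
[ 5.57409234e-01 -6.04412489e-02 -2.49794629e-04] [[-0.9, -0.9], [-0.1, 1.3], [-2.4, 1.3], [1.5, -1.8], [-0.9, -1.3], [-0.5, 0.2], [0.6, -0.8], [2.1, 0.2], [-0.7, -2.5]]
[0.07899153 0.0271582  0.07975021]
```

Upright: measured x 79 mm, y 27 mm and yaw 0.08 rad from the tape. Now I turn the tool to the tape's yaw and come down in front of the foot.

Call:
apply_moves:
  rows:
    - [[-0.1, 0.03, 0, 0, 0, 0.0255], [-0.1, 0.03, 0.3, 0, 0, 0.0255], [-0.1, 0.03, 0.6, 0, 0, 0.0255], [-0.1, 0.03, 0.9, 0, 0, 0.0255], [-0.1, 0.03, 1, 0, 0, 0.0255], [-0.1, 0.03, 1, 0, 0, 0.0255], [-0.1, 0.03, 1, 0, 0, 0.0255]]

```text
time_s: 5.6
position: [0.7179, -0.0631, 0.0678]
tool_rot: [0.999, -0.04, 0.002, 0.0]
ft_force: [-0.8, 0.1, 0.5]
grip_width: 1.003
```

```bash
python3 - <<'E'
from station import robot,cams
from scipy.spatial.transform import Rotation as R
s=robot.get_state();print(s['position'],R.from_quat(s['tool_rot']).as_matrix().round(4),s['ft_force'],s['time_s'])
E
python3 look.py d
```

```text
[ 0.71787726 -0.06306781  0.06776413] [[ 9.968e-01 -7.920e-02  4.000e-03]
 [-7.920e-02 -9.969e-01 -6.000e-04]
 [ 4.000e-03  2.000e-04 -1.000e+00]] [-0.84525193  0.14759498  0.53004242] 5.6
[ 0.71787726 -0.06306781  0.06776413] [ 9.99212141e-01 -3.96358966e-02  2.01293063e-03  2.00267198e-04] [-0.84525193  0.14759498  0.53004242] 5.6
```

View pics/d_scene_full.png

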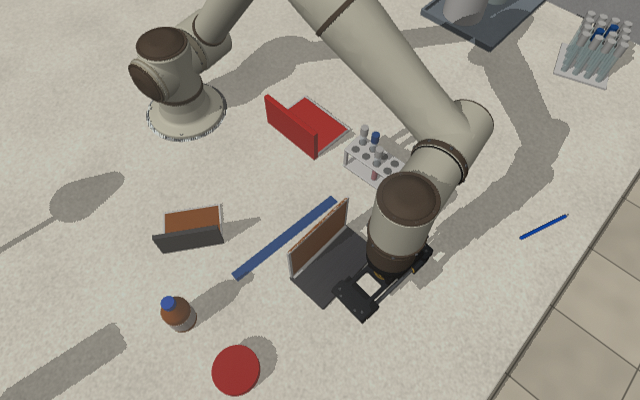

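Call:
apply_moves:
  rows:
    - [[0, 0, 0.15, 0, 0, 0], [0, 0, 0.3, 0, 0, 0], [0, 0, 0.38, 0, 0, 0], [0, 0, 0.38, 0, 0, 0], [0, 0, 0.38, 0, 0, 0], [0, 0, 0.38, 0, 0, 0]]

```text
time_s: 6.3
position: [0.7178, -0.0629, 0.01]
tool_rot: [0.999, -0.04, 0.002, -0.0]
ft_force: [1.2, -0.0, 0.2]
grip_width: 0.999
```

Call:
apply_moves:
  rows:
    - [[-0.05, 0, 0.033, 0, 0, 0], [-0.12, 0, 0.033, 0, 0, 0], [-0.2, 0, 0.033, 0, 0, 0], [-0.26, 0, 0.033, 0, 0, 0], [-0.29, 0, 0.033, 0, 0, 0], [-0.32, 0, 0.033, 0, 0, 0], [-0.35, 0, 0.033, 0, 0, 0], [-0.38, 0, 0.033, 0, 0, 0], [-0.41, 0, 0.033, 0, 0, 0], [-0.44, 0, 0.033, 0, 0, 0], [-0.47, 0, 0.033, 0, 0, 0], [-0.5, 0, 0.033, 0, 0, 0]]

```text
time_s: 7.5
position: [0.6424, -0.0567, 0.0036]
tool_rot: [0.999, -0.04, 0.001, -0.0]
ft_force: [4.3, -0.2, -0.6]
grip_width: 1.004
```

```bash
python3 look.py e
```

```text
[ 0.64240866 -0.05668967  0.00357554] [ 9.99196864e-01 -4.00525679e-02  1.17468834e-03 -1.98154564e-04] [ 4.34456889 -0.1554304  -0.63043315] 7.5
```

View pics/e_scene.png

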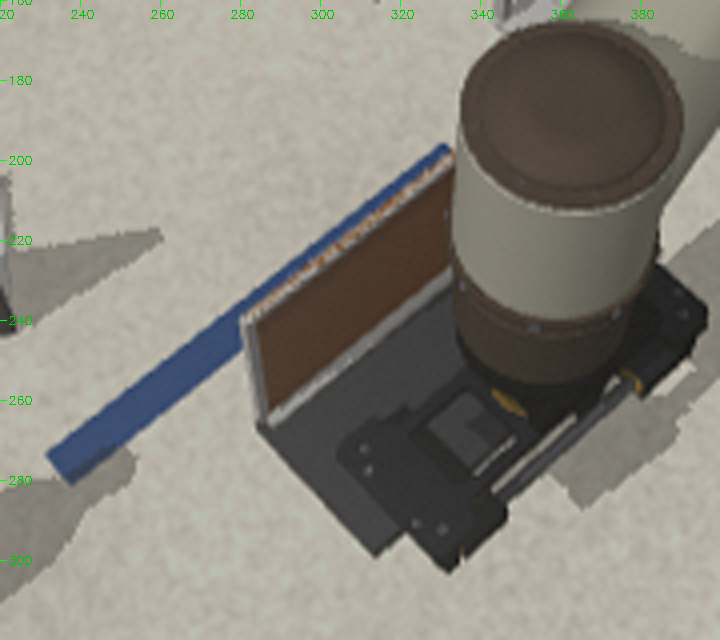

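View pics/e_side.png

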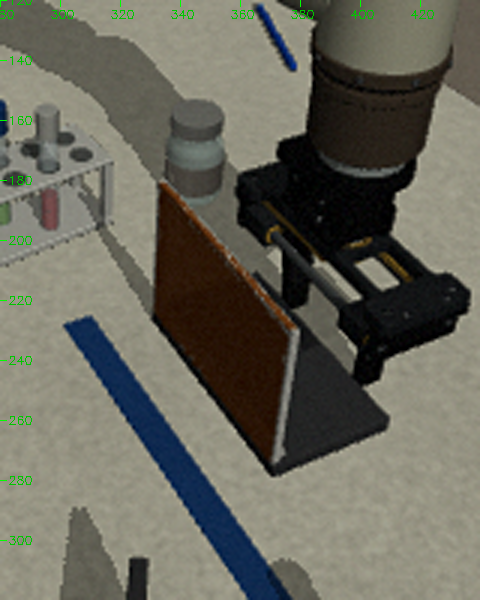

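```bash
python3 - <<'E'
from tape import *
b,a=-.09,.09
obs=[('scene',(0,b,.007),(284.5,267.2)),('scene',(.1,b,0),(314,299.5)),('scene',(0,b,.14),(280.2,239.5)),
('side',(0,a,0),(330.7,226)),('side',(0,b,0),(371,278)),('side',(.1,b,0.004),(409.3,262)),('side',(0,b,.14),(379,230)),('side',(0,a,.14),(334,180.7))]
p,r=fit(obs,[.53,-.06,-.08]);print(p,r.round(1).tolist());print(intape(p),intape(np.array([.6424,-.0567,0])))
E
```

```text
[ 0.53485289 -0.04961151 -0.08452222] [[-0.7, -1.0], [0.0, 0.6], [-0.9, 0.6], [0.1, -1.0], [0.2, 0.2], [0.8, -1.2], [-0.3, -0.1], [-1.1, -2.6]]
[ 0.05564187  0.03615072 -0.00452222] [0.16341149 0.03767949 0.08      ]
```

Square to the tape within 0.005 rad, with 56 mm left.

Call:
apply_moves:
  rows:
    - [[-0.03, 0, 0, 0, 0, 0], [-0.06, 0, 0, 0, 0, 0], [-0.09, 0, 0, 0, 0, 0], [-0.12, 0, 0, 0, 0, 0], [-0.15, 0, 0, 0, 0, 0], [-0.18, 0, 0, 0, 0, 0], [-0.21, 0, 0, 0, 0, 0], [-0.24, 0, 0, 0, 0, 0], [-0.27, 0, 0, 0, 0, 0], [-0.3, 0, 0, 0, 0, 0], [-0.32, 0, 0, 0, 0, 0], [-0.32, 0, 0, 0, 0, 0]]

```text
time_s: 8.8
position: [0.5941, -0.0529, 0.0035]
tool_rot: [0.999, -0.04, 0.0, -0.0]
ft_force: [2.9, -0.5, 1.8]
grip_width: 0.999
```

```bash
python3 look.py f
```

```text
[ 0.59407513 -0.05294042  0.00351301] [ 9.99199803e-01 -3.99947770e-02  4.00676156e-04 -1.03619481e-04] [ 2.94770852 -0.53689688  1.77760664] 8.8
```

View pics/f_scene.png

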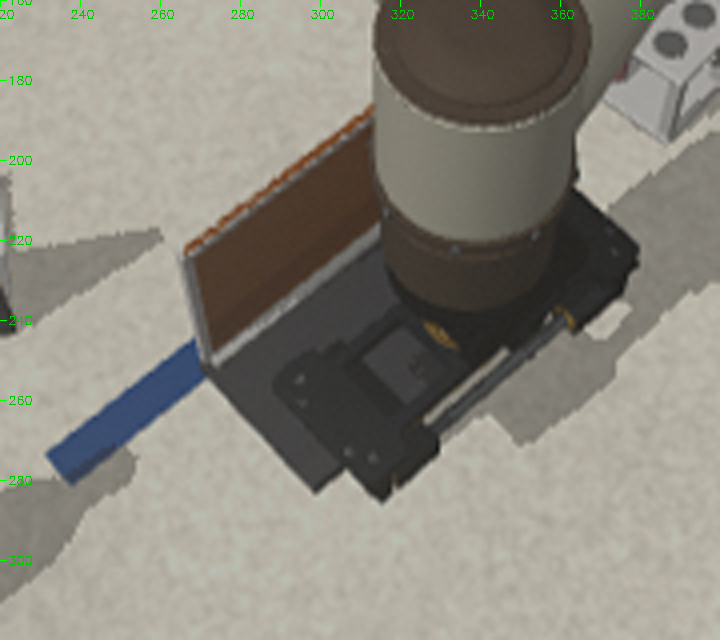

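View pics/f_side.png

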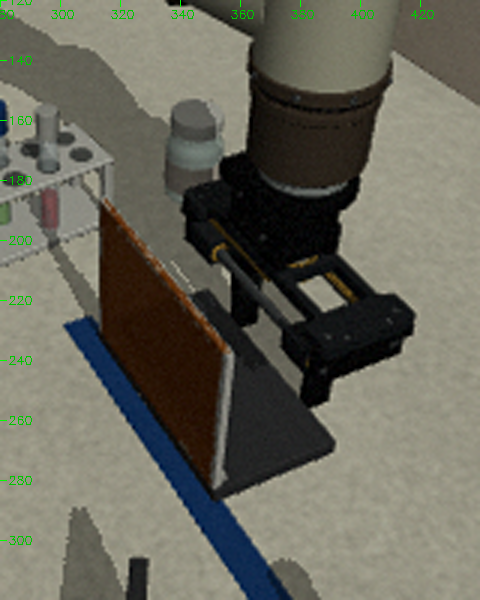

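Call:
apply_moves:
  rows:
    - [[-0.02, 0, 0, 0, 0, 0], [-0.04, 0, 0, 0, 0, 0], [-0.05, 0, 0, 0, 0, 0], [-0.05, 0, 0, 0, 0, 0], [-0.05, 0, 0, 0, 0, 0]]

```text
time_s: 9.4
position: [0.5873, -0.0524, 0.0035]
tool_rot: [0.999, -0.04, 0.001, -0.0]
ft_force: [4.9, 0.9, 2.3]
grip_width: 1.0
```

Call:
apply_moves:
  rows:
    - [[0.05, 0, 0, 0, 0, 0], [0.15, 0, 0, 0, 0, 0], [0.35, 0, 0, 0, 0, 0], [0.6, 0, 0, 0, 0, 0], [0.7, 0, -0.2, 0, 0, 0], [0.8, 0, -0.5, 0, 0, 0], [0.9, 0, -0.8, 0, 0, 0], [1, 0, -1, 0, 0, 0], [1, 0, -1, 0, 0, 0], [1, 0, -1, 0, 0, 0]]

```text
time_s: 10.4
position: [0.7341, -0.0646, 0.1517]
tool_rot: [0.999, -0.041, -0.003, -0.0]
ft_force: [-0.1, 1.5, -0.7]
grip_width: 1.0
```

```bash
python3 look.py g
```

```text
[ 0.7341015  -0.06456514  0.15165469] [ 9.99173844e-01 -4.05541476e-02 -2.61846571e-03 -3.65255244e-04] [-0.10340055  1.52274278 -0.73791363] 10.4
```

View pics/g_scene.png

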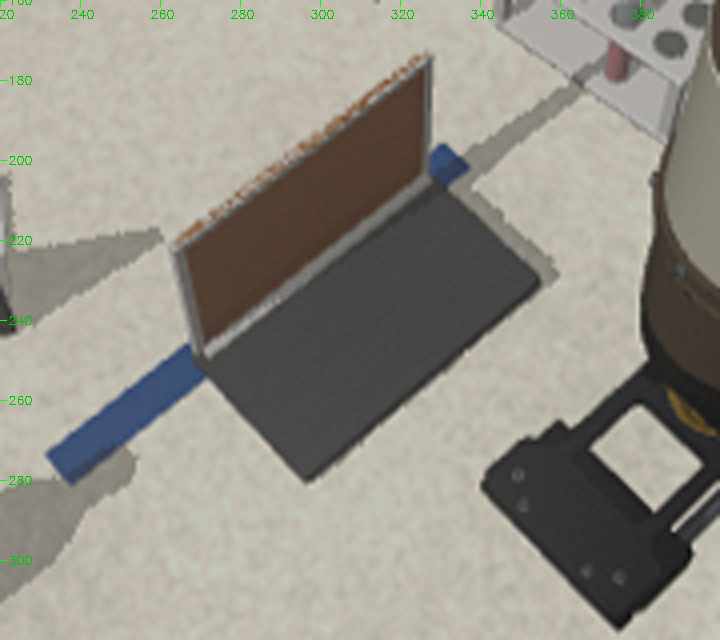

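View pics/g_side.png

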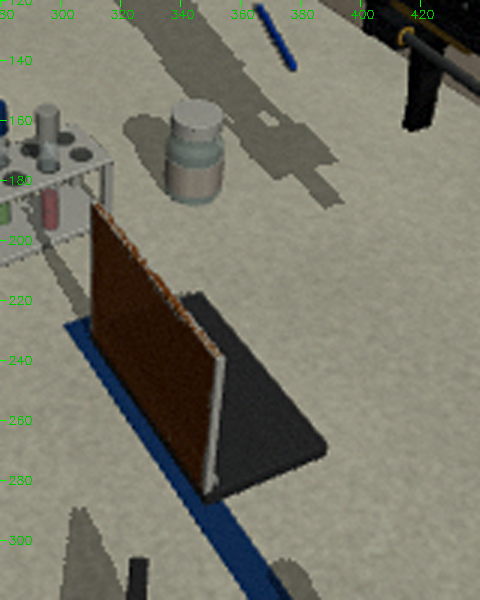

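```bash
python3 - <<'E'
from tape import *
b,a=-.09,.09
obs=[('scene',(0,b,.007),(270,250.5)),('scene',(.1,b,0),(296.75,280.75)),('scene',(.1,a,.007),(355.3,231)),('scene',(0,b,.14),(264.2,221.2)),('scene',(.005,a,.14),(327.5,173.8)),
('side',(0,a,0),(311,231.7)),('side',(0,b,0),(349.3,287.3)),('side',(.1,b,0.004),(389,271)),('side',(0,b,.14),(353,238))]
p,r=fit(obs,[.53,-.06,-.08]);print(p,r.round(1).tolist());print(intape(p))
import cv2
A=cv2.imread('pics/scene0.png');B=cv2.imread('pics/g_scene_full.png');C=cv2.imread('pics/side0.png');D=cv2.imread('pics/g_side_full.png')
cv2.imwrite('pics/cmp.png',np.vstack([np.hstack([cv2.absdiff(A,B),B]),np.hstack([cv2.absdiff(C,D),D])])[::2,::2].copy())
E
```

```text
[ 0.48072151 -0.04479242 -0.08707854] [[-1.6, -1.3], [0.6, 1.2], [1.2, 0.0], [-2.3, 0.4], [2.7, -0.5], [-0.5, 0.2], [-0.7, 0.2], [0.4, -1.6], [0.3, 1.1]]
[ 0.00129851  0.0366285  -0.00707854]
```

View pics/cmp.png

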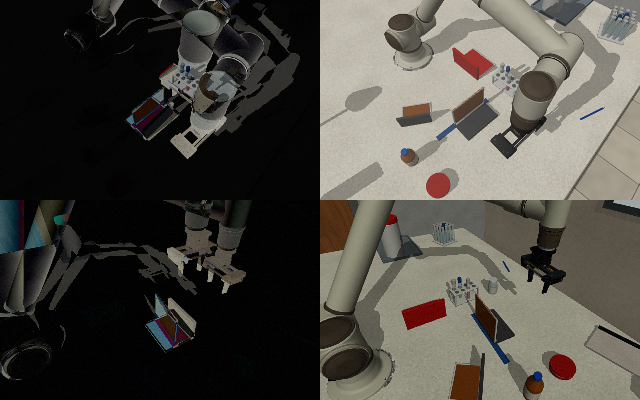

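The final fit puts the back edge 1 mm off the tape's centre line, 37 mm from its middle, and square within 0.01 rad. Comparing with the first pictures, the dishes, bottle, jar and rack show no change.

```bash
python3 - <<'E'
from station import robot
s=robot.get_state();print(abs(s['dq']).max(),s['ft_force']);print(robot.finish_job())
E
```

```text
0.009089427676778429 [ 0.20773275  0.24217908 -0.38674078]
the job is handed in; nothing more can be done
None
```

I tipped the shield up by pushing near the top of its foot. I then pushed the foot's front edge with the open fingers, turned to the tape's angle, until the back edge stood on the tape. The job was handed in at about 10.5 s with the gripper clear of everything; no verdict is reported.

- **Position:** the last camera fit puts the back edge about 1 mm from the tape's centre line (20 mm allowed) and 37 mm along it from the middle (80 mm allowed).
- **Angle and side:** it is square to the tape within 0.01 rad, with the foot on the far side. It looks upright in both camera views, though I did not measure the tilt separately.
- **Other objects:** comparing the last scene and side pictures with the first ones showed no movement of the dishes, bottle, jar or rack. In the scene view the arm hid the rack and jar at the start, so for those two the side view is what counts.
- **Accuracy:** the camera fits missed some corner points by up to about 3 pixels, so expect a few mm of uncertainty. That is well inside the limits.

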